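Probe the crossover board, then hold it down in the sprung soldering jig

ROBOT

A 6-joint arm with a two-finger parallel gripper is mounted at the origin on the work surface. World frame = base frame: x ahead of the robot, y to its left, z up, the work surface at z = 0. Lengths are in m, angles in degrees, forces in N, time in s.
With the tool pointing down it reaches from about 0.4 to 0.825 m from the base axis. Payload 7 kg.
Tool frame: the origin (TCP) lies between the finger pads; the fingertips stand 19 mm ahead of it and the grasp point (between the pads) is the TCP (r.finger_overhang is the distance from the TCP to the fingertips, in m); z points along the fingers, y is the direction in which the jaws open and shut (so a half turn about z gives the same grasp; the last joint's range is limited). The gripper opens to 88 mm and grips with 3 to 60 N. Pads are 19 mm wide; open, the fingers measure 130 mm over their backs; the gripper's body (78 mm by 193 mm) begins 47 mm behind the grasp point.
Start: joints at [-60.671, 20.546, 0.682, 0, -70.136, -16.507], TCP at [0.15, -0.658, 0.246] pointing down, gripper open.
Joint ranges: [-176.03, 176.03], [-82.01, 121.73], [-58.28, 71.71], [-173.87, 95.51], [-174.79, -0.11], [-173.66, 173.66]. Speed limits (degrees/s): [136.94, 136.94, 172.46, 180, 180, 180].

INTERFACE

Orientations are given as [roll, pitch, yaw] about the fixed x, y, z axes, in that order (R = Rz(yaw) Ry(pitch) Rx(roll)).
In Python, from plant import r, optics gives the robot as it stands. The module is installed in compiled form; this text tells all that it offers.
- The arm moves only by the tool step_arm, never from a script. Its argument "increments" is a list of rows, each an object of numbers: "tx", "ty", "tz": the shift along the world's x, y, z in mm; "ax", "ay", "az": the turn, a rotation vector about the world's x, y, z in degrees; "claw": the gripper command: -1 is shut, 1 is fully open, values between are in proportion. In form: [{"tx": .., "ty": .., "tz": .., "ax": .., "ay": .., "az": .., "claw": ..}, ...]. A call has 1 to 12 rows; each row shifts and turns the commanded pose from where the row before left it; what a row does not reach is not made up. A row lasts 1/10 s, in which the tool goes at most 50 mm and 8.59 degrees, less where a joint would pass 70% of its speed; a pose out of reach is approached as far as the arm can. A call with a gripper value outside its range is refused whole. The fingers move at their own pace and stop on an object; "newtons" is the grip in N (left out, the last holds). Time passes only in rows, so rows that do not move let the fingers close. It gives the time, the measured TCP pose, the force and the opening at its end, in the units of the state.
- r.get_state(): the state, without advancing time (a new reading comes with each control period).
- optics.capture(name): name is "side" or "top"; returns a dict with "image" (400x640x3 uint8, blue, green, red), "depth" (400x640 float32, m along the optical axis (not along the pixel's ray), 0 where there is no reading), "fx", "fy", "cx", "cy" (pixels), "R" (3x3) and "t" (3): a world point X has camera coordinates R X + t. Camera axes: x right, y down, z forward; pixel columns grow to the right and rows downward; lengths in m; the calibration is good to about 2 mm. A picture is of the moment at which its call begins.
- r.close_job(): hands the job in, once; it reports no verdict.
The state is a dict: "time_s": time; "joints": joint angles; "qd": joint speeds; "joint_torque": joint torques, N m; "tcp_pos": TCP position; "eef_rot": TCP orientation; "contact_force": force on the tool from outside, world axes, zero at the start; "moment": the same for the moment, N m; "gripper_width": finger opening in m.
Only numpy, scipy, OpenCV 4.12 (cv2) and the standard library are available. Lean on these libraries where they do the work, as an engineer would, in place of code of your own. Each camera call takes 0.05 s, during which the arm holds its last target. There are 200 camera calls.

TASK

Take the pen probe out of its stand and touch its tip lightly, for a moment each, first on the round pad and then on the square pad of the loudspeaker crossover board lying on the sprung seat of the soldering jig. Then set the same tip on the round stud in the middle of the board and press the board and seat down until the seat's pointer stands between the two pegs of the gauge post (about 11 mm down), never right to the bottom, and keep it pressed there steadily so that I can fasten it: finish while still holding the probe and pressing. Touch the board with the probe only, and leave the other things on the desk where they are.

Things in the scene. Friction and masses are not known exactly. Their poses are not given: they have to be found in the camera images.
- probe: Pen probe without a cord, about 138 mm long, 70 g, standing upright in its stand. Origin at the very tip (bottom), z runs up along the pen. Round steel tip and shaft (8 mm across, ending in a 5 mm ball) from z = 0 to 58 mm, then a square black plastic handle 18 x 18 mm from z = 58 to 138 mm, its faces square to the body's x and y. Grip the handle about 30 to 50 mm above its lower end.
- probe_tip (a point): the lowest point of the probe's tip, same as the origin of the probe
- stand: Grey block 56 x 56 x 64 mm fixed to the desk, origin at the centre of its underside; a 14 mm hole runs down its middle. The probe's shaft sits in it, the handle's lower end resting on the block's top, its tip 6 mm above the desk; lift the probe 60 mm or more to clear it. It may stand left or right of the jig.
- jig: Fixed soldering jig, origin at the centre of its underside on the desk, aluminium base 150 (x) x 110 (y) x 12 mm. The sprung seat sits above it; at its +x end a steel gauge post, 62 mm high, carries two thin pegs, between which the seat's pointer (a small flat brass tab, 3 mm thick, sticking out of the seat) passes as the seat goes down.
- seat (a joint): How far the sprung seat is pressed down, in m: 0 at rest, 0.022 at the bottom. Springs push it up: with the board on it, it starts to move at about 2.5 N of downward push and then takes about 0.6 N more for each mm (about 9 N at 0.011). The pointer is clear between the pegs from 0.007 to 0.015. The seat only moves straight down, it does not tilt.
- seat_mid (a point): middle of the seat's upper face, on which the board lies; 45 mm above the desk at rest. The seat is 114 x 84 mm with a rim 4 mm high around the board.
- board: Loose green crossover board 100 (x) x 70 (y) x 3 mm, 0.10 to 0.20 kg, lying flat on the jig's seat, origin at the centre of its underside, axes along those of the jig. Coil, capacitor and resistor (up to 17 mm above the board) stand along its -y edge, clear of the pads and the stud.
- round_pad (a point): centre of the top of the round metal pad, 12 mm across, 2 mm high, at x = -32, y = +18, z = 5 mm on the board
- square_pad (a point): centre of the top of the square metal pad, 12 x 12 mm, 2 mm high, at x = +32, y = +18, z = 5 mm on the board
- stud (a point): centre of the flat top of the round metal stud, 16 mm across, 8 mm high, in the middle of the board (z = 11 mm)
- tub: bystander: open grey parts tub, 70 x 70 x 35 mm, origin under its middle; it stands on the other side of the jig from the probe's stand
- speaker: bystander: loudspeaker, 170 mm across, 70 mm high, origin under its middle
- meter: bystander: multimeter lying on its back, 170 (x) x 85 (y) x 46 mm, origin under its middle
- spool: bystander: solder spool standing on end, 56 mm across, 42 mm high, origin under its middle
- can0: bystander: capacitor can, 22 mm across, 34 mm high, standing beside the jig, origin under its middle
- can1: bystander: second capacitor can, same size, on the jig's other side, origin under its middle
- driver: bystander: screwdriver about 170 mm long lying on the desk between the robot and the jig

How it is judged:
By the outcome, as a careful person would: the job done as asked, in the order asked, and still so for the second after the job is handed in, while the arm keeps its last pose, push and grip.
It also fails if it takes over 45 s, if anything falls off the work surface, if the arm or the gripper's body presses on something with over 40 N, if the wrist force passes 120 N, or if a joint passes its speed limit or range.

## Working session

There is one attempt and no reset: what is moved stays moved. The work goes in short steps, Python scripts to look and compute and a tool call to move; the robot and the scene stay as the last step left them, time stands still between calls to the robot, and variables do not carry over. Pictures are saved under pics/ and viewed, about 8 in all and at most 12, crops included, and the job is handed in when it is done.

Besides the shell and the picture viewer there is one more tool, called after ">>>" as a command line: name --argument value ..., lists and objects as JSON in quotes. step_arm: Moves the arm, as the interface text tells. Its arguments: {"type":"object","properties":{"increments":{"type":"array","items":{"type":"object","properties":{"tx":{"type":"number"},"ty":{"type":"number"},"tz":{"type":"number"},"ax":{"type":"number"},"ay":{"type":"number"},"az":{"type":"number"},"claw":{"type":"number"}}}},"newtons":{"type":"number"}},"required":["increments"]}

```bash
mkdir -p pics
cat > h.py <<'E'
import numpy as np, cv2
from plant import r, optics
def cap(n,f):
    c=optics.capture(n); np.savez(f,**{k:np.array(v) for k,v in c.items()}); cv2.imwrite(f'pics/{f}.png',c['image']); return c
def load(f): return dict(np.load(f+'.npz'))
def w(c,u,v,d=None):
    d=float(np.median(c['depth'][int(v)-1:int(v)+2,int(u)-1:int(u)+2])) if d is None else d
    p=np.array([(u-c['cx'])/c['fx']*d,(v-c['cy'])/c['fy']*d,d]); return c['R'].T@(p-c['t'])
def wz(c,u,v,z):
    "point on pixel ray at height z"
    o=-c['R'].T@c['t']; k=c['R'].T@np.array([(u-c['cx'])/c['fx'],(v-c['cy'])/c['fy'],1]); return o+k*(z-o[2])/k[2]
def px(c,X):
    p=c['R']@np.array(X)+c['t']; return p[:2]/p[2]*[c['fx'],c['fy']]+[c['cx'],c['cy']]
E
python3 - <<'E'
from h import *
for n in('top','side'):
    c=cap(n,n+'0'); print(n,c['fx'],c['cx'],c['cy'],-c['R'].T@c['t'],c['R'].round(3).tolist())
print(r.get_state())
E
```

```text
top 482.74161820617456 322.86159257797846 206.6918544810382 [0.32891112 0.01328015 1.33686204] [[-0.001, -1.0, -0.005], [-0.986, 0.002, -0.167], [0.167, 0.005, -0.986]]
side 362.4003553200651 324.2866137951552 199.46869512109683 [0.35281853 0.71060594 0.75014216] [[-0.972, -0.233, -0.002], [-0.162, 0.68, -0.715], [0.168, -0.695, -0.699]]
{'time_s': 0.1, 'joints': array([-6.06710774e+01,  2.05871634e+01,  6.37237482e-01, -1.83020471e-02,
       -7.01367252e+01, -1.65089745e+01]), 'qd': array([-0.00039651, -0.10068655,  0.08129992,  0.1331953 ,  0.02341056,
       -0.10308462]), 'joint_torque': array([-1.32940400e-03, -5.84162557e+01,  2.93755192e+01,  7.01550677e+00,
        1.02334734e-02, -5.53348957e-05]), 'tcp_pos': array([ 0.14967515, -0.65775288,  0.24470292]), 'eef_rot': array([ 1.79912032e+02, -8.12895566e-03, -1.67186277e+02]), 'contact_force': array([ 0.85045411, -0.07196583,  0.69459651]), 'moment': array([-0.05910359,  0.0336393 , -0.01203732]), 'gripper_width': 0.0877596660123487}
```

View pics/top0.png

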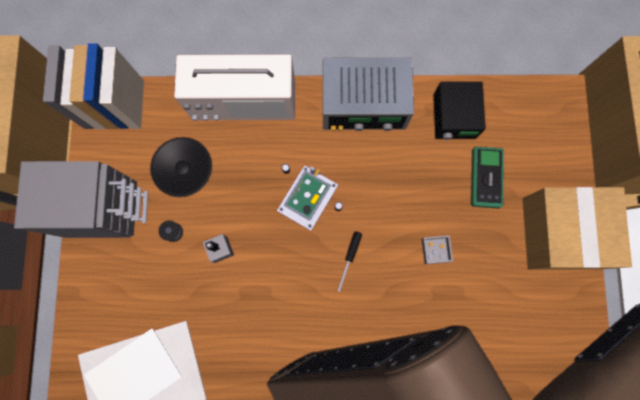

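View pics/side0.png

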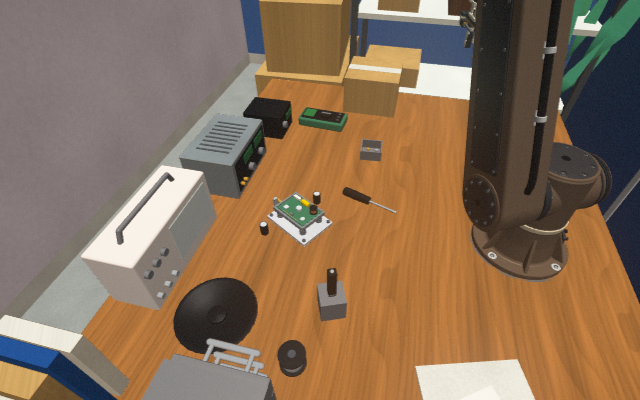

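The top view shows the jig at about (308,197), the stand with the probe at (217,247), the tub at (437,250) and the cans at (286,168) and (338,206). In the side view the probe is at (332,280) and the board at (300,209). Next I'll enlarge crops of these.

Run:
```python
from h import *
a=load('top0');b=load('side0')
def crop(c,x,y,W,H,s): return cv2.resize(c['image'][y:y+H,x:x+W],None,fx=s,fy=s,interpolation=cv2.INTER_CUBIC)
cv2.imwrite('pics/t1.png',np.hstack([crop(a,270,155,80,80,6),crop(a,195,225,50,80,6)]))
cv2.imwrite('pics/s1.png',np.hstack([crop(b,255,180,90,75,6),crop(b,310,255,42,75,6)]))
```

```text
(no output)
```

View pics/t1.png

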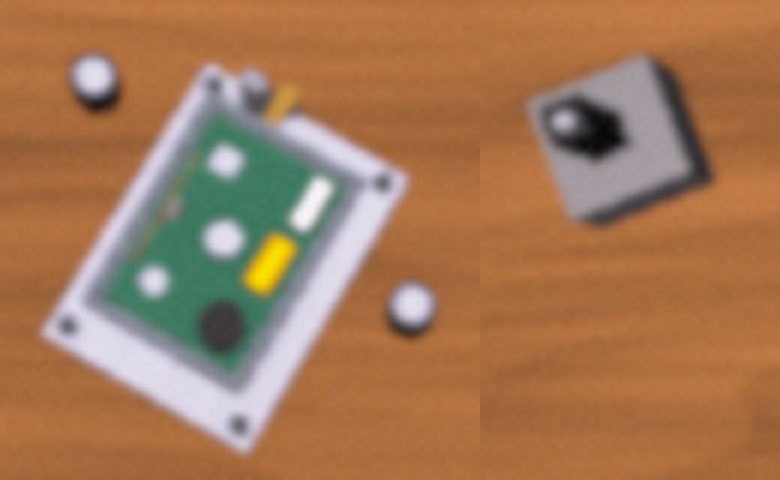

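View pics/s1.png

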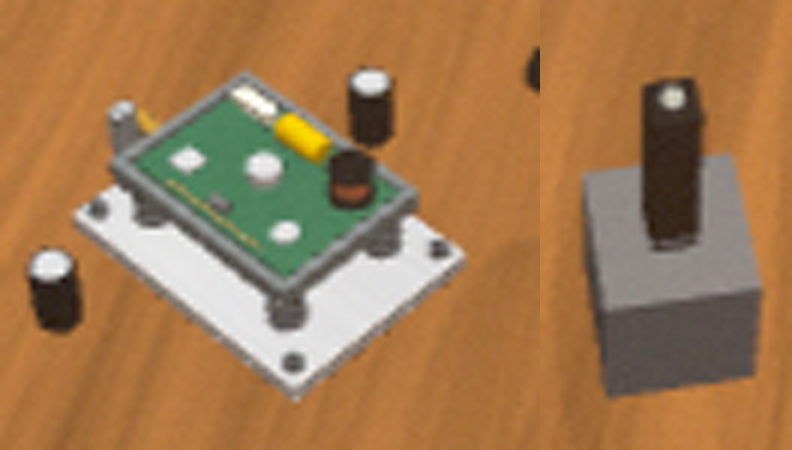

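The crops are clear. In the top crop: square pad (225,161), stud (223,238), round pad (153,281), probe cap (566,120), plus the jig and stand corners. The gauge post and brass pointer are at the top end, so jig +x is image up-right. I'll triangulate these at their known heights from both cameras.

Run:
```python
from h import *
np.set_printoptions(precision=4,suppress=True)
a=load('top0');b=load('side0')
T=lambda x,y:(270+(x+.5)/6-.5,155+(y+.5)/6-.5)
TS=lambda x,y:(195+(x-480+.5)/6-.5,225+(y+.5)/6-.5)
S=lambda x,y:(255+(x+.5)/6-.5,180+(y+.5)/6-.5)
SS=lambda x,y:(310+(x-540+.5)/6-.5,255+(y+.5)/6-.5)
P={'round':(T(153,281),S(285,232),.05),'square':(T(225,161),S(187,160),.05),'stud':(T(223,238),S(264,163),.056),
'cap':(TS(566,120),SS(673,97),.144)}
m={}
for k,(p,q,z) in P.items():
    A=wz(a,*p,z);B=wz(b,*q,z); m[k]=(A+B)/2
    print(k,A,B,'depth pts',w(a,*np.round(p)),w(b,*np.round(q)))
d=(m['square']-m['round'])[:2];print('pad dist (64mm)',np.hypot(*d),'yaw',np.degrees(np.arctan2(d[1],d[0])))
for nm,c,f,pts,z in(('stand T',a,TS,[(527,103),(650,55),(697,180),(575,222)],.064),('stand S',b,SS,[(583,177),(733,155),(760,290),(605,310)],.064),
 ('jig T',a,T,[(210,65),(408,180),(248,453),(42,335)],.012)):
    X=np.array([wz(c,*f(*p),z) for p in pts]);e=np.diff(np.vstack([X,X[:1]]),axis=0)[:,:2]
    print(nm,X.mean(0),np.hypot(*e.T),np.degrees(np.arctan2(e[:,1],e[:,0])))
J=(wz(a,*T(210,65),.012)+wz(a,*T(248,453),.012))/2
# heights via depth, stand-top probing, side cam handle edge
for c,n in((a,'top'),(b,'side')):
    D=c['depth'];v,u=np.mgrid[0:400,0:640];pt=np.stack([(u-c['cx'])/c['fx']*D,(v-c['cy'])/c['fy']*D,D],-1)-c['t'];W=pt@c['R']
    s=m['cap'];k=(D>0)&(np.hypot(W[...,0]-s[0],W[...,1]-s[1])<.045)
    h=k&(W[...,2]>.135); print(n,'cap pts',h.sum(),W[h].mean(0) if h.any() else '')
    t=k&(abs(W[...,2]-.064)<.004); print(' standtop',t.sum(),W[t].mean(0),cv2.minAreaRect((W[t][:,:2]*1000).astype(np.float32)))
    s=m['stud'];k=(D>0)&(np.hypot(W[...,0]-s[0],W[...,1]-s[1])<.1)
    t=k&(abs(W[...,2]-.012)<.003);print(' jig base',t.sum(),cv2.minAreaRect((W[t][:,:2]*1000).astype(np.float32)))
    t=k&(W[...,2]>.042)&(W[...,2]<.0525);print(' seat',cv2.minAreaRect((W[t][:,:2]*1000).astype(np.float32)),np.median(W[t][:,2]))
```

```text
round [0.5621 0.0946 0.05  ] [0.561  0.0967 0.05  ] depth pts [0.5634 0.0949 0.0491] [0.5617 0.0952 0.0492]
square [0.6175 0.0624 0.05  ] [0.6163 0.0645 0.05  ] depth pts [0.6187 0.0626 0.0497] [0.6163 0.0625 0.049 ]
stud [0.5806 0.0629 0.056 ] [0.5799 0.0638 0.056 ] depth pts [0.5814 0.0622 0.0558] [0.5791 0.0629 0.0544]
cap [0.4368 0.3012 0.144 ] [0.4364 0.3021 0.144 ] depth pts [0.4357 0.3008 0.1445] [0.4358 0.3028 0.1443]
pad dist (64mm) 0.06406105525037495 yaw -30.2446327640915
stand T [0.4353 0.2998 0.064 ] [0.0576 0.0596 0.056  0.0571] [ -68.4194 -157.7946  109.0639   23.9299]
stand S [0.4359 0.3041 0.064 ] [0.0557 0.0554 0.0546 0.0539] [-156.9379  111.299    21.5138  -67.5334]
jig T [0.5803 0.0626 0.012 ] [0.1082 0.1483 0.1105 0.15  ] [-120.8741  149.8925   60.0335  -30.9615]
top cap pts 58 [0.4365 0.3012 0.1442]
 standtop 282 [0.4347 0.298  0.0645] ((437.30657958984375, 302.37701416015625), (56.734745025634766, 56.30685043334961), 22.26548194885254)
 jig base 531 ((580.1401977539062, 61.19495391845703), (184.61778259277344, 152.45339965820312), 58.20348358154297)
 seat ((590.6868286132812, 58.792877197265625), (84.79438018798828, 135.4124755859375), 59.380985260009766) 0.04870252401825853
side cap pts 84 [0.4357 0.3049 0.1418]
 standtop 476 [0.4351 0.3074 0.0628] ((436.098388671875, 302.76220703125), (55.91401290893555, 57.77476501464844), 22.097139358520508)
 jig base 625 ((577.6441040039062, 82.60368347167969), (179.5155487060547, 144.03814697265625), 35.847843170166016)
 seat ((585.2861938476562, 60.791778564453125), (86.79222106933594, 128.57791137695312), 59.040897369384766) 0.046980890433796454
```

Both cameras agree. The probe is at about (0.4365, 0.302), its handle faces at 22°/112°. The stud is at (0.580, 0.063) and the jig yaw is about -30.5°. I'll approach along an arc, because a straight line would pass too close to the base.

>>> step_arm --increments '[{"tx": 25, "ty": 21, "claw": 0}, {"tx": 25, "ty": 21}, {"tx": 25, "ty": 21}, {"tx": 25, "ty": 21}, {"tx": 25, "ty": 21}, {"tx": 25, "ty": 21}, {"tx": 25, "ty": 21}, {"tx": 25, "ty": 21}, {"tx": 25, "ty": 21}, {"tx": 25, "ty": 21}, {"tx": 25, "ty": 21}, {"tx": 25, "ty": 21}]'

```text
$.increments[0]: bad value
```

>>> step_arm --increments '[{"tx": 12, "ty": 35}, {"tx": 12, "ty": 35}, {"tx": 12, "ty": 35}, {"tx": 12, "ty": 35}, {"tx": 12, "ty": 35}, {"tx": 12, "ty": 35}, {"tx": 12, "ty": 35}, {"tx": 12, "ty": 35}, {"tx": 12, "ty": 35}, {"tx": 12, "ty": 35}, {"tx": 12, "ty": 35}, {"tx": 12, "ty": 35}]'

```text
$.increments[0]: bad value
```

>>> step_arm --increments '[{"tx": -13, "ty": 24, "az": 0.8}, {"tx": -13, "ty": 24, "az": 0.8}, {"tx": -13, "ty": 24, "az": 0.8}, {"tx": -13, "ty": 24, "az": 0.8}, {"tx": -13, "ty": 24, "az": 0.8}, {"tx": -13, "ty": 24, "az": 0.8}, {"tx": -13, "ty": 24, "az": 0.8}, {"tx": -13, "ty": 24, "az": 0.8}, {"tx": -13, "ty": 24, "az": 0.8}, {"tx": -13, "ty": 24, "az": 0.8}, {"tx": -13, "ty": 24, "az": 0.8}, {}]'

```text
$.increments[0]: bad value
```

Rows seem to need every key. I'll test with one complete row.

>>> step_arm --increments '[{"tx": 25, "ty": 21, "tz": 0, "ax": 0, "ay": 0, "az": 0, "claw": 1}]'

```text
time_s: 0.2
tcp_pos: [0.1729, -0.638, 0.2443]
eef_rot: [179.9, -0.1, -167.4]
contact_force: [0.8, -0.7, -1.1]
gripper_width: 0.0878
```

>>> step_arm --increments '[{"tx": 25, "ty": 21, "tz": 0, "ax": 0, "ay": 0, "az": 0, "claw": 1}, {"tx": 25, "ty": 21, "tz": 0, "ax": 0, "ay": 0, "az": 0, "claw": 1}, {"tx": 25, "ty": 21, "tz": 0, "ax": 0, "ay": 0, "az": 0, "claw": 1}, {"tx": 25, "ty": 21, "tz": 0, "ax": 0, "ay": 0, "az": 0, "claw": 1}, {"tx": 25, "ty": 21, "tz": 0, "ax": 0, "ay": 0, "az": 0, "claw": 1}, {"tx": 25, "ty": 21, "tz": 0, "ax": 0, "ay": 0, "az": 0, "claw": 1}, {"tx": 25, "ty": 21, "tz": 0, "ax": 0, "ay": 0, "az": 0, "claw": 1}, {"tx": 25, "ty": 21, "tz": 0, "ax": 0, "ay": 0, "az": 0, "claw": 1}, {"tx": 25, "ty": 21, "tz": 0, "ax": 0, "ay": 0, "az": 0, "claw": 1}, {"tx": 25, "ty": 21, "tz": 0, "ax": 0, "ay": 0, "az": 0, "claw": 1}, {"tx": 25, "ty": 21, "tz": 0, "ax": 0, "ay": 0, "az": 0, "claw": 1}]'

```text
time_s: 1.3
tcp_pos: [0.4505, -0.405, 0.2452]
eef_rot: [180.0, -0.0, -167.2]
contact_force: [0.3, -0.4, -0.7]
gripper_width: 0.0878
```

>>> step_arm --increments '[{"tx": 12, "ty": 35, "tz": 0, "ax": 0, "ay": 0, "az": 0, "claw": 1}, {"tx": 12, "ty": 35, "tz": 0, "ax": 0, "ay": 0, "az": 0, "claw": 1}, {"tx": 12, "ty": 35, "tz": 0, "ax": 0, "ay": 0, "az": 0, "claw": 1}, {"tx": 12, "ty": 35, "tz": 0, "ax": 0, "ay": 0, "az": 0, "claw": 1}, {"tx": 12, "ty": 35, "tz": 0, "ax": 0, "ay": 0, "az": 0, "claw": 1}, {"tx": 12, "ty": 35, "tz": 0, "ax": 0, "ay": 0, "az": 0, "claw": 1}, {"tx": 12, "ty": 35, "tz": 0, "ax": 0, "ay": 0, "az": 0, "claw": 1}, {"tx": 12, "ty": 35, "tz": 0, "ax": 0, "ay": 0, "az": 0, "claw": 1}, {"tx": 12, "ty": 35, "tz": 0, "ax": 0, "ay": 0, "az": 0, "claw": 1}, {"tx": 12, "ty": 35, "tz": 0, "ax": 0, "ay": 0, "az": 0, "claw": 1}, {"tx": 12, "ty": 35, "tz": 0, "ax": 0, "ay": 0, "az": 0, "claw": 1}, {"tx": 12, "ty": 35, "tz": 0, "ax": 0, "ay": 0, "az": 0, "claw": 1}]'

```text
time_s: 2.5
tcp_pos: [0.5938, 0.0154, 0.2453]
eef_rot: [180.0, -0.0, -167.2]
contact_force: [0.9, 0.5, 0.2]
gripper_width: 0.0874
```

>>> step_arm --increments '[{"tx": -13, "ty": 24, "tz": 0, "ax": 0, "ay": 0, "az": 0.8, "claw": 1}, {"tx": -13, "ty": 24, "tz": 0, "ax": 0, "ay": 0, "az": 0.8, "claw": 1}, {"tx": -13, "ty": 24, "tz": 0, "ax": 0, "ay": 0, "az": 0.8, "claw": 1}, {"tx": -13, "ty": 24, "tz": 0, "ax": 0, "ay": 0, "az": 0.8, "claw": 1}, {"tx": -13, "ty": 24, "tz": 0, "ax": 0, "ay": 0, "az": 0.8, "claw": 1}, {"tx": -13, "ty": 24, "tz": 0, "ax": 0, "ay": 0, "az": 0.8, "claw": 1}, {"tx": -13, "ty": 24, "tz": 0, "ax": 0, "ay": 0, "az": 0.8, "claw": 1}, {"tx": -13, "ty": 24, "tz": 0, "ax": 0, "ay": 0, "az": 0.8, "claw": 1}, {"tx": -13, "ty": 24, "tz": 0, "ax": 0, "ay": 0, "az": 0.8, "claw": 1}, {"tx": -13, "ty": 24, "tz": 0, "ax": 0, "ay": 0, "az": 0.8, "claw": 1}, {"tx": -13, "ty": 24, "tz": 0, "ax": 0, "ay": 0, "az": 0.8, "claw": 1}, {"tx": 0, "ty": 0, "tz": 0, "ax": 0, "ay": 0, "az": 0, "claw": 1}]'

```text
time_s: 3.7
tcp_pos: [0.4496, 0.2799, 0.2453]
eef_rot: [180.0, -0.0, -158.2]
contact_force: [-0.1, -0.6, 0.0]
gripper_width: 0.0877
```

>>> step_arm --increments '[{"tx": -13, "ty": 22, "tz": 0, "ax": 0, "ay": 0, "az": 0, "claw": 1}, {"tx": 0, "ty": 0, "tz": -25, "ax": 0, "ay": 0, "az": 0, "claw": 1}, {"tx": 0, "ty": 0, "tz": -25, "ax": 0, "ay": 0, "az": 0, "claw": 1}, {"tx": 0, "ty": 0, "tz": -25, "ax": 0, "ay": 0, "az": 0, "claw": 1}, {"tx": 0, "ty": 0, "tz": -25, "ax": 0, "ay": 0, "az": 0, "claw": 1}, {"tx": 0, "ty": 0, "tz": -25, "ax": 0, "ay": 0, "az": 0, "claw": 1}, {"tx": 0, "ty": 0, "tz": -16, "ax": 0, "ay": 0, "az": 0, "claw": 1}, {"tx": 0, "ty": 0, "tz": 0, "ax": 0, "ay": 0, "az": 0, "claw": 1}]'

```text
time_s: 4.5
tcp_pos: [0.4368, 0.2981, 0.1022]
eef_rot: [-179.9, -0.2, -158.4]
contact_force: [-0.5, -0.4, 0.6]
gripper_width: 0.0876
```

Run:
```python
from h import *
s=r.get_state();print(s['tcp_pos'],s['eef_rot'],s['joints'].round(1))
b=cap('side','s2');a=cap('top','t2')
f=lambda c,x,y,W,H,s:cv2.resize(c['image'][y:y+H,x:x+W],None,fx=s,fy=s,interpolation=cv2.INTER_CUBIC)
cv2.imwrite('pics/g2.png',np.hstack([f(b,285,235,100,100,5),f(a,180,200,60,100,5)]))
```

```text
[0.43680065 0.29811174 0.1021752 ] [-179.86407022   -0.24924896 -158.42598749] [  55.6   15.2  -28.2   -0.   -47.  -124. ]
```

View pics/g2.png

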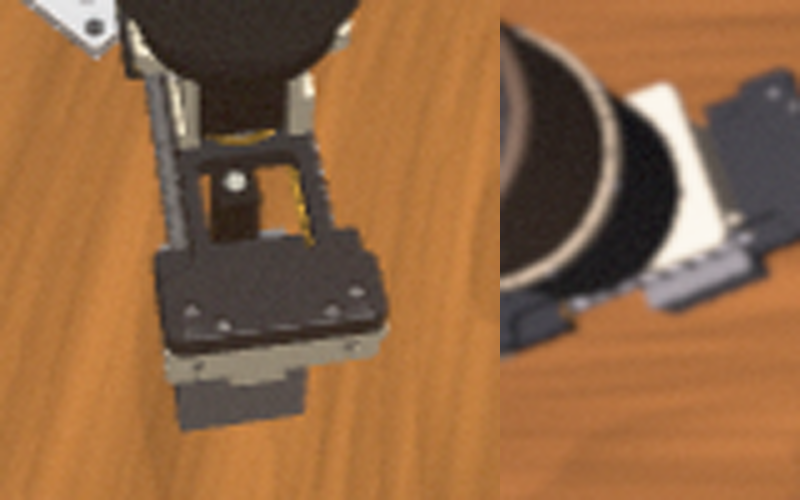

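Run:
```python
from h import *
b=load('s2');a=np.radians(22)
ax=np.array([np.cos(a),np.sin(a),0]);ay=np.array([-np.sin(a),np.cos(a),0])
g=np.array([.4368,.2981,.144])
cr=lambda X:(px(b,X)-[285,235])*5
print('gripper axis',cr(g)); print('cap px expected 235,182')
for s in(.0095,-.0095): print(cr(g+ay*.06+ax*s+[0,0,-.05]))
for s in(.039,-.039): print('body edge',cr(g+ay*.0965+ax*s+[0,0,.005]))
v=w(b,285+350/5,235+300/5);v2=w(b,285+180/5,235+310/5);print(v,v2)
for X in(v,v2): print((X-g)@ax,(X-g)@ay,X[2])
```

```text
gripper axis [235.00521498 170.38557934]
cap px expected 235,182
[234.37007363 372.42433834]
[281.67894592 365.88120417]
body edge [171.68988408 398.81344473]
body edge [384.77160938 369.12221335]
[0.37965737 0.37330984 0.19089772] [0.43634506 0.39029851 0.18998191]
-0.024807621283538216 0.09113935288432201 0.19089772156729712
0.03411635674015848 0.08565539717495867 0.18998191262497913
```

The geometry matches. The cap is on the gripper axis, apart from about 4 mm along the jaw direction. I'll correct that, then grip.

>>> step_arm --increments '[{"tx": 0, "ty": 4, "tz": 2, "ax": 0, "ay": 0, "az": 0.3, "claw": 1}, {"tx": 0, "ty": 0, "tz": 0, "ax": 0, "ay": 0, "az": 0, "claw": -1}, {"tx": 0, "ty": 0, "tz": 0, "ax": 0, "ay": 0, "az": 0, "claw": -1}, {"tx": 0, "ty": 0, "tz": 0, "ax": 0, "ay": 0, "az": 0, "claw": -1}, {"tx": 0, "ty": 0, "tz": 0, "ax": 0, "ay": 0, "az": 0, "claw": -1}, {"tx": 0, "ty": 0, "tz": 0, "ax": 0, "ay": 0, "az": 0, "claw": -1}, {"tx": 0, "ty": 0, "tz": 0, "ax": 0, "ay": 0, "az": 0, "claw": -1}, {"tx": 0, "ty": 0, "tz": 0, "ax": 0, "ay": 0, "az": 0, "claw": -1}]' --newtons 50

```text
time_s: 5.4
tcp_pos: [0.4378, 0.3038, 0.1066]
eef_rot: [-180.0, -0.0, -158.1]
contact_force: [0.3, 0.8, 0.1]
gripper_width: 0.0368
```

>>> step_arm --increments '[{"tx": -1, "ty": -1, "tz": 0, "ax": 0, "ay": 0, "az": 0, "claw": -1}, {"tx": 0, "ty": 0, "tz": 0, "ax": 0, "ay": 0, "az": 0, "claw": -1}, {"tx": 0, "ty": 0, "tz": 0, "ax": 0, "ay": 0, "az": 0, "claw": -1}, {"tx": 0, "ty": 0, "tz": 0, "ax": 0, "ay": 0, "az": 0, "claw": -1}, {"tx": 0, "ty": 0, "tz": 0, "ax": 0, "ay": 0, "az": 0, "claw": -1}, {"tx": 0, "ty": 0, "tz": 0, "ax": 0, "ay": 0, "az": 0, "claw": -1}]'

```text
time_s: 6.0
tcp_pos: [0.4367, 0.3027, 0.1065]
eef_rot: [-180.0, -0.0, -158.1]
contact_force: [-0.4, -1.0, 1.2]
gripper_width: 0.0177
```

Gripped: the width reads 17.7 mm against the 18 mm handle. Next I lift straight up by 100 mm.

>>> step_arm --increments '[{"tx": 0, "ty": 0, "tz": 5, "ax": 0, "ay": 0, "az": 0, "claw": -1}, {"tx": 0, "ty": 0, "tz": 15, "ax": 0, "ay": 0, "az": 0, "claw": -1}, {"tx": 0, "ty": 0, "tz": 20, "ax": 0, "ay": 0, "az": 0, "claw": -1}, {"tx": 0, "ty": 0, "tz": 20, "ax": 0, "ay": 0, "az": 0, "claw": -1}, {"tx": 0, "ty": 0, "tz": 20, "ax": 0, "ay": 0, "az": 0, "claw": -1}, {"tx": 0, "ty": 0, "tz": 20, "ax": 0, "ay": 0, "az": 0, "claw": -1}, {"tx": 0, "ty": 0, "tz": 0, "ax": 0, "ay": 0, "az": 0, "claw": -1}, {"tx": 0, "ty": 0, "tz": 0, "ax": 0, "ay": 0, "az": 0, "claw": -1}]'

```text
time_s: 6.8
tcp_pos: [0.4368, 0.303, 0.2069]
eef_rot: [179.9, 0.0, -158.1]
contact_force: [-0.2, -0.4, -1.1]
gripper_width: 0.0177
```

Run:
```python
from h import *
s=r.get_state();print(s['tcp_pos'],s['eef_rot'],s['joints'].round(1),s['contact_force'],s['gripper_width'])
b=cap('side','s3')
t=s['tcp_pos']-[0,0,.101];print((px(b,t)-[270,220])*5,px(b,t))
cv2.imwrite('pics/g3.png',cv2.resize(b['image'][220:330,270:390],None,fx=5,fy=5,interpolation=cv2.INTER_CUBIC))
```

```text
[0.4367689  0.30301554 0.20694033] [ 1.79946047e+02  4.99943344e-02 -1.58087148e+02] [  55.9    8.7  -20.6   -0.   -60.6 -124. ] [-0.21119891 -0.35751565 -1.07697918] 0.017743824959124296
[306.24590593 308.6423661 ] [331.24918119 281.72847322]
```

View pics/g3.png

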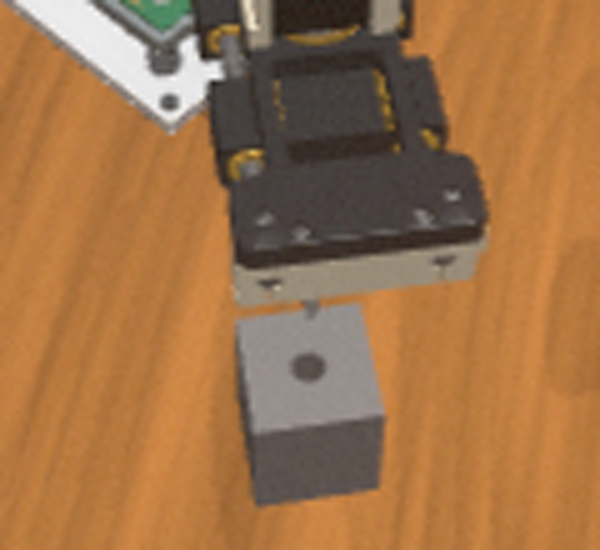

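The probe is out and hanging upright: its tip shows at crop (311,316), within about 2 px of the prediction at (306,309). Next I go above the round pad.

>>> step_arm --increments '[{"tx": 15.5, "ty": -26, "tz": 0, "ax": 0, "ay": 0, "az": 0, "claw": -1}, {"tx": 15.5, "ty": -26, "tz": 0, "ax": 0, "ay": 0, "az": 0, "claw": -1}, {"tx": 15.5, "ty": -26, "tz": 0, "ax": 0, "ay": 0, "az": 0, "claw": -1}, {"tx": 15.5, "ty": -26, "tz": 0, "ax": 0, "ay": 0, "az": 0, "claw": -1}, {"tx": 15.5, "ty": -26, "tz": 0, "ax": 0, "ay": 0, "az": 0, "claw": -1}, {"tx": 15.5, "ty": -26, "tz": 0, "ax": 0, "ay": 0, "az": 0, "claw": -1}, {"tx": 15.5, "ty": -26, "tz": 0, "ax": 0, "ay": 0, "az": 0, "claw": -1}, {"tx": 15.5, "ty": -26, "tz": 0, "ax": 0, "ay": 0, "az": 0, "claw": -1}, {"tx": 0, "ty": 0, "tz": -20, "ax": 0, "ay": 0, "az": 0, "claw": -1}, {"tx": 0.5, "ty": 0.5, "tz": -20, "ax": 0, "ay": 0, "az": 0, "claw": -1}, {"tx": 0, "ty": 0, "tz": 0, "ax": 0, "ay": 0, "az": 0, "claw": -1}, {"tx": 0, "ty": 0, "tz": 0, "ax": 0, "ay": 0, "az": 0, "claw": -1}]'

```text
time_s: 8.05
tcp_pos: [0.561, 0.0951, 0.166]
eef_rot: [-180.0, -0.1, -158.1]
contact_force: [-0.1, -0.3, -0.6]
gripper_width: 0.0181
```

Run:
```python
from h import *
b=cap('side','s4')
s=r.get_state();print(s['tcp_pos'],s['eef_rot'],s['contact_force'])
t=s['tcp_pos']-[0,0,.101];c=(255,150);print((px(b,t)-c)*6,(px(b,[.5616,.0956,.05])-c)*6,(px(b,[.5616,.0956,.05])-px(b,[.5716,.0956,.05]))*6)
cv2.imwrite('pics/g4.png',cv2.resize(b['image'][150:250,255:375],None,fx=6,fy=6,interpolation=cv2.INTER_CUBIC))
```

```text
[0.56148761 0.09549059 0.16684674] [-1.79975854e+02 -1.41621008e-02 -1.58045472e+02] [ 0.49033229  0.92814889 -0.97491776]
[280.59393374 382.42035557] [281.90579009 407.43509706] [21.93732727  3.88701952]
```

View pics/g4.png

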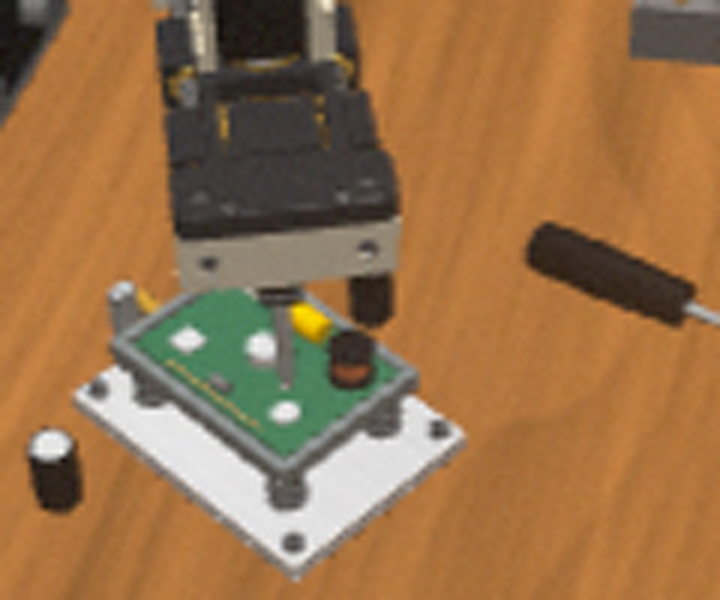

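The tip is at (287,388) and the round pad centre at (285,412), which agrees with the expected gap of about 15 mm to within 2 mm sideways. Next I descend in careful steps.

>>> step_arm --increments '[{"tx": 0.5, "ty": 0, "tz": -5, "ax": 0, "ay": 0, "az": 0, "claw": -1}, {"tx": 0, "ty": 0, "tz": -5, "ax": 0, "ay": 0, "az": 0, "claw": -1}, {"tx": 0, "ty": 0, "tz": -2, "ax": 0, "ay": 0, "az": 0, "claw": -1}, {"tx": 0, "ty": 0, "tz": 0, "ax": 0, "ay": 0, "az": 0, "claw": -1}]'

```text
time_s: 8.5
tcp_pos: [0.5616, 0.0954, 0.1543]
eef_rot: [-180.0, -0.0, -158.1]
contact_force: [-0.1, -0.7, -0.0]
gripper_width: 0.0174
```

>>> step_arm --increments '[{"tx": 0, "ty": 0, "tz": -1, "ax": 0, "ay": 0, "az": 0, "claw": -1}, {"tx": 0, "ty": 0, "tz": 0, "ax": 0, "ay": 0, "az": 0, "claw": -1}]'

```text
time_s: 8.7
tcp_pos: [0.5618, 0.0954, 0.1536]
eef_rot: [180.0, 0.0, -158.1]
contact_force: [-0.8, 0.2, -0.8]
gripper_width: 0.0175
```

>>> step_arm --increments '[{"tx": 0, "ty": 0, "tz": -1, "ax": 0, "ay": 0, "az": 0, "claw": -1}, {"tx": 0, "ty": 0, "tz": 0, "ax": 0, "ay": 0, "az": 0, "claw": -1}]'

```text
time_s: 8.9
tcp_pos: [0.5618, 0.0954, 0.1525]
eef_rot: [180.0, 0.0, -158.1]
contact_force: [-0.2, 0.4, -1.2]
gripper_width: 0.0182
```

>>> step_arm --increments '[{"tx": 0, "ty": 0, "tz": -1, "ax": 0, "ay": 0, "az": 0, "claw": -1}, {"tx": 0, "ty": 0, "tz": 0, "ax": 0, "ay": 0, "az": 0, "claw": -1}]'

```text
time_s: 9.1
tcp_pos: [0.5617, 0.0953, 0.1514]
eef_rot: [180.0, -0.0, -158.1]
contact_force: [0.9, 0.3, -1.0]
gripper_width: 0.0176
```

>>> step_arm --increments '[{"tx": 0, "ty": 0, "tz": -0.7, "ax": 0, "ay": 0, "az": 0, "claw": -1}, {"tx": 0, "ty": 0, "tz": 0, "ax": 0, "ay": 0, "az": 0, "claw": -1}]'

```text
time_s: 9.3
tcp_pos: [0.5617, 0.0953, 0.1508]
eef_rot: [180.0, -0.0, -158.1]
contact_force: [-0.3, 0.3, -0.1]
gripper_width: 0.0178
```

>>> step_arm --increments '[{"tx": 0, "ty": 0, "tz": -0.7, "ax": 0, "ay": 0, "az": 0, "claw": -1}, {"tx": 0, "ty": 0, "tz": 0, "ax": 0, "ay": 0, "az": 0, "claw": -1}]'

```text
time_s: 9.5
tcp_pos: [0.5619, 0.0954, 0.1502]
eef_rot: [-180.0, 0.0, -158.1]
contact_force: [-0.3, 0.2, 0.6]
gripper_width: 0.0181
```

```bash
cat > f.py <<'E'
from h import *
import sys
F=[]
for i in range(4):
    c=optics.capture('side'); s=r.get_state(); F.append(np.r_[s['contact_force'],s['tcp_pos']*1000,s['moment']])
print(s['time_s'],np.mean(F,0).round(2)); cv2.imwrite(f'pics/{sys.argv[1]}.png',c['image'])
E
python3 f.py s5
```

```text
9.7 [-6.0000e-02 -3.4000e-01  5.0000e-02  5.6186e+02  9.5370e+01  1.5027e+02
 -1.0000e-02  4.0000e-02 -0.0000e+00]
```

>>> step_arm --increments '[{"tx": 0, "ty": 0, "tz": -0.5, "ax": 0, "ay": 0, "az": 0, "claw": -1}, {"tx": 0, "ty": 0, "tz": 0, "ax": 0, "ay": 0, "az": 0, "claw": -1}]'

```text
time_s: 9.9
tcp_pos: [0.5619, 0.0954, 0.1498]
eef_rot: [-180.0, 0.0, -158.1]
contact_force: [-0.9, 0.4, 2.5]
gripper_width: 0.0177
```

```bash
python3 f.py s6
```

```text
10.1 [-2.0000e-01  3.4000e-01  1.9000e+00  5.6187e+02  9.5370e+01  1.4980e+02
 -2.0000e-02  1.9000e-01 -0.0000e+00]
```

Contact is clear: the mean Fz rose from -0.7 to about +1.9 N. I'll check that the tip is on the pad.

```bash
python3 -c "
import cv2;i=cv2.imread('pics/s6.png');cv2.imwrite('pics/g6.png',cv2.resize(i[190:240,270:330],None,fx=10,fy=10,interpolation=cv2.INTER_CUBIC))"
```

```text
(no output)
```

View pics/g6.png

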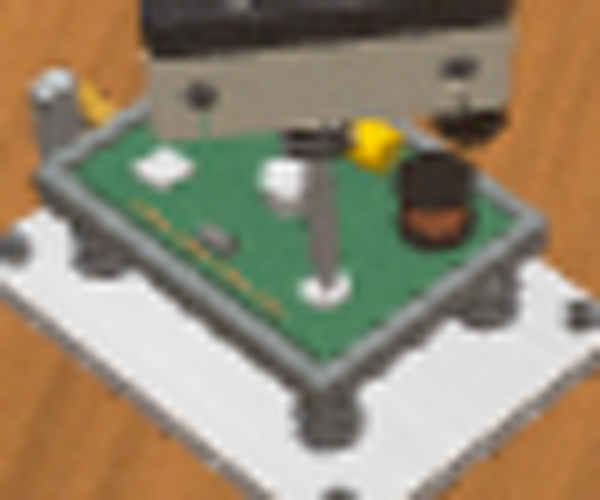

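The tip sits in the middle of the round pad: tip at (327,288), pad centre at (324,289). Next I lift, move 64 mm along the board to the square pad and touch at the same height.

>>> step_arm --increments '[{"tx": 0, "ty": 0, "tz": 5, "ax": 0, "ay": 0, "az": 0, "claw": -1}, {"tx": 0, "ty": 0, "tz": 15, "ax": 0, "ay": 0, "az": 0, "claw": -1}, {"tx": 18, "ty": -11, "tz": 0, "ax": 0, "ay": 0, "az": 0, "claw": -1}, {"tx": 18, "ty": -11, "tz": 0, "ax": 0, "ay": 0, "az": 0, "claw": -1}, {"tx": 19, "ty": -10, "tz": 0, "ax": 0, "ay": 0, "az": 0, "claw": -1}, {"tx": 0, "ty": 0, "tz": 0, "ax": 0, "ay": 0, "az": 0, "claw": -1}, {"tx": 0, "ty": 0, "tz": -10, "ax": 0, "ay": 0, "az": 0, "claw": -1}, {"tx": 0, "ty": 0, "tz": -5, "ax": 0, "ay": 0, "az": 0, "claw": -1}, {"tx": 0, "ty": 0, "tz": -2, "ax": 0, "ay": 0, "az": 0, "claw": -1}, {"tx": 0, "ty": 0, "tz": -1, "ax": 0, "ay": 0, "az": 0, "claw": -1}, {"tx": 0, "ty": 0, "tz": -1, "ax": 0, "ay": 0, "az": 0, "claw": -1}, {"tx": 0, "ty": 0, "tz": 0, "ax": 0, "ay": 0, "az": 0, "claw": -1}]'

```text
time_s: 11.3
tcp_pos: [0.6167, 0.0636, 0.1508]
eef_rot: [-180.0, 0.0, -158.1]
contact_force: [0.6, 1.0, -1.1]
gripper_width: 0.0173
```

>>> step_arm --increments '[{"tx": 0, "ty": 0, "tz": -0.6, "ax": 0, "ay": 0, "az": 0, "claw": -1}, {"tx": 0, "ty": 0, "tz": -0.4, "ax": 0, "ay": 0, "az": 0, "claw": -1}, {"tx": 0, "ty": 0, "tz": 0, "ax": 0, "ay": 0, "az": 0, "claw": -1}]'

```text
time_s: 11.6
tcp_pos: [0.617, 0.0635, 0.15]
eef_rot: [-180.0, 0.0, -158.1]
contact_force: [-0.3, 0.3, 1.5]
gripper_width: 0.0178
```

```bash
python3 f.py s7; python3 -c "
import cv2;i=cv2.imread('pics/s7.png');cv2.imwrite('pics/g7.png',cv2.resize(i[190:240,270:330],None,fx=10,fy=10,interpolation=cv2.INTER_CUBIC))"
```

```text
11.8 [-4.0000e-01  4.9000e-01  1.7000e+00  6.1698e+02  6.3440e+01  1.4998e+02
  2.7000e-01  2.1000e-01 -1.0000e-02]
```

View pics/g7.png

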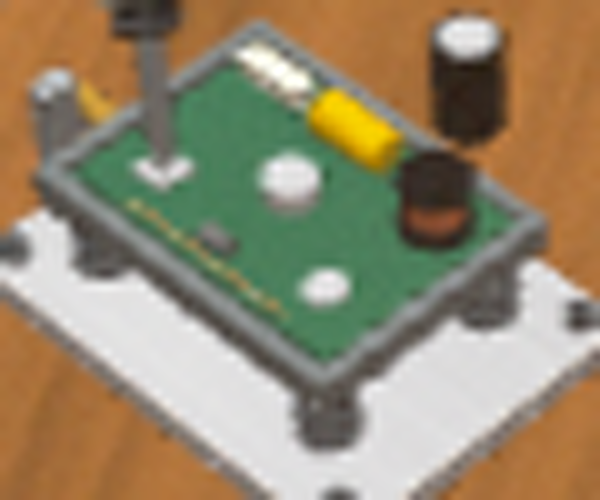

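The tip is on the square pad: tip at (163,166), pad centre at (163,168), with about 2.4 N added. Now I lift and go to the stud.

>>> step_arm --increments '[{"tx": 0, "ty": 0, "tz": 5, "ax": 0, "ay": 0, "az": 0, "claw": -1}, {"tx": 0, "ty": 0, "tz": 15, "ax": 0, "ay": 0, "az": 0, "claw": -1}, {"tx": -12, "ty": 0, "tz": 0, "ax": 0, "ay": 0, "az": 0, "claw": -1}, {"tx": -12, "ty": 0.5, "tz": 0, "ax": 0, "ay": 0, "az": 0, "claw": -1}, {"tx": -12.5, "ty": 0, "tz": 0, "ax": 0, "ay": 0, "az": 0, "claw": -1}, {"tx": 0, "ty": 0, "tz": 0, "ax": 0, "ay": 0, "az": 0, "claw": -1}, {"tx": 0, "ty": 0, "tz": -10, "ax": 0, "ay": 0, "az": 0, "claw": -1}, {"tx": 0, "ty": 0, "tz": -2, "ax": 0, "ay": 0, "az": 0, "claw": -1}, {"tx": 0, "ty": 0, "tz": -1, "ax": 0, "ay": 0, "az": 0, "claw": -1}, {"tx": 0, "ty": 0, "tz": 0, "ax": 0, "ay": 0, "az": 0, "claw": -1}]' --newtons 60

```text
time_s: 12.8
tcp_pos: [0.5802, 0.0638, 0.1562]
eef_rot: [-180.0, -0.1, -158.1]
contact_force: [-0.3, -0.6, -0.6]
gripper_width: 0.0175
```

>>> step_arm --increments '[{"tx": 0, "ty": 0, "tz": -1, "ax": 0, "ay": 0, "az": 0, "claw": -1}, {"tx": 0, "ty": 0, "tz": -1, "ax": 0, "ay": 0, "az": 0, "claw": -1}, {"tx": 0, "ty": 0, "tz": -1, "ax": 0, "ay": 0, "az": 0, "claw": -1}, {"tx": 0, "ty": 0, "tz": 0, "ax": 0, "ay": 0, "az": 0, "claw": -1}]'

```text
time_s: 13.2
tcp_pos: [0.5805, 0.0637, 0.1538]
eef_rot: [-180.0, 0.0, -158.1]
contact_force: [-0.8, -0.2, 2.0]
gripper_width: 0.0177
```

```bash
python3 f.py s8; python3 -c "
import cv2;i=cv2.imread('pics/s8.png');cv2.imwrite('pics/g8.png',cv2.resize(i[190:240,270:330],None,fx=10,fy=10,interpolation=cv2.INTER_CUBIC))"
```

```text
13.4 [-7.1000e-01 -1.3100e+00  3.2200e+00  5.8046e+02  6.3770e+01  1.5384e+02
 -3.6000e-01  2.9000e-01  3.0000e-02]
```

View pics/g8.png

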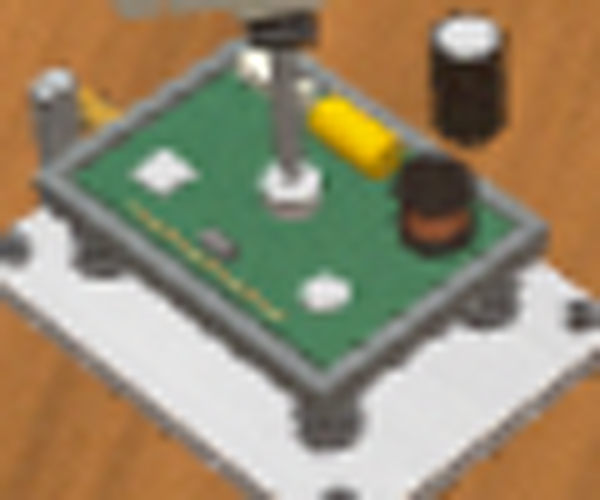

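The tip is centred on the stud and the seat has started to move: about 2 mm at about 3.9 N, which matches the given springs. I press about 9 mm further, slowly.

>>> step_arm --increments '[{"tx": 0, "ty": 0, "tz": -1, "ax": 0, "ay": 0, "az": 0, "claw": -1}, {"tx": 0, "ty": 0, "tz": -1, "ax": 0, "ay": 0, "az": 0, "claw": -1}, {"tx": 0, "ty": 0, "tz": -1, "ax": 0, "ay": 0, "az": 0, "claw": -1}, {"tx": 0, "ty": 0, "tz": -1, "ax": 0, "ay": 0, "az": 0, "claw": -1}, {"tx": 0, "ty": 0, "tz": -1, "ax": 0, "ay": 0, "az": 0, "claw": -1}, {"tx": 0, "ty": 0, "tz": -1, "ax": 0, "ay": 0, "az": 0, "claw": -1}, {"tx": 0, "ty": 0, "tz": -1, "ax": 0, "ay": 0, "az": 0, "claw": -1}, {"tx": 0, "ty": 0, "tz": -1, "ax": 0, "ay": 0, "az": 0, "claw": -1}, {"tx": 0, "ty": 0, "tz": -1, "ax": 0, "ay": 0, "az": 0, "claw": -1}, {"tx": 0, "ty": 0, "tz": 0, "ax": 0, "ay": 0, "az": 0, "claw": -1}, {"tx": 0, "ty": 0, "tz": 0, "ax": 0, "ay": 0, "az": 0, "claw": -1}]'

```text
time_s: 14.5
tcp_pos: [0.5805, 0.0638, 0.1452]
eef_rot: [-180.0, 0.0, -158.1]
contact_force: [-1.9, -1.0, 7.5]
gripper_width: 0.0177
```

```bash
python3 f.py s9
python3 - <<'E'
from h import *
a=cap('top','t9');b=cap('side','s9');i=b['image']
cv2.imwrite('pics/g9.png',cv2.resize(i[190:240,265:325],None,fx=10,fy=10,interpolation=cv2.INTER_CUBIC))
R=np.array([[.862,.508],[-.508,.862]])
o=np.array([.580,.0638])
def h(c,x,y):
    q=px(c,[*(o+R@[x,y]),.037]);D=c['depth'][int(q[1])-1:int(q[1])+2,int(q[0])-1:int(q[0])+2]
    return w(c,*q)[2]
b0=load('side0')
for x,y in((-32,10),(-15,28),(0,25),(-44,18),(15,28)): print(x,y,round(h(b0,x,y)*1000,1),round(h(b,x,y)*1000,1))
E
```

```text
14.7 [-1.3900e+00 -1.2900e+00  7.3300e+00  5.8052e+02  6.3830e+01  1.4520e+02
 -5.6000e-01  7.5000e-01 -0.0000e+00]
-32 10 807.8 807.8
-15 28 783.5 783.5
0 25 nan nan
-44 18 796.0 796.1
15 28 nan nan
  return _methods._mean(a, axis=axis, dtype=dtype,
  ret = ret.dtype.type(ret / rcount)
```

View pics/g9.png

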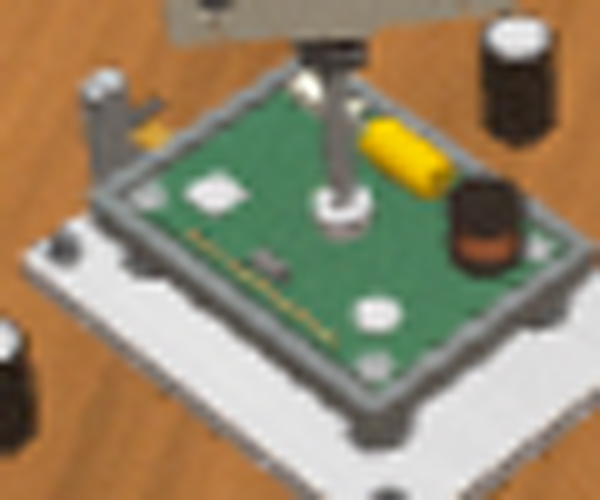

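Now the upper peg of the gauge post shows above the brass pointer at about (150,130). My depth check mixed mm and m, so I'm fixing that, re-measuring the seat height and confirming it holds steady.

Run:
```python
from h import *
R=np.array([[.862,.508],[-.508,.862]]);o=np.array([.580,.0638])
b0=load('side0');b=load('s9')
def h(c,x,y,z): return w(c,*px(c,[*(o+R@[x/1000,y/1000]),z]))[2]*1000
d=[]
for x,y in((-32,6),(-15,27),(-10,18),(15,27),(10,18),(-45,0),(-20,0),(30,5)):
    A,B=h(b0,x,y,.048),h(b,x,y,.037); d.append(A-B); print(x,y,round(A,1),round(B,1))
print('drop',np.median(d)); s=r.get_state();print(s['time_s'],s['tcp_pos'],s['contact_force'],s['gripper_width'],s['qd'].round(2))
A=load('top0')['image'];B=load('t9')['image'];print([int(n) for n in [np.abs(A[y-14:y+14,x-14:x+14].astype(int)-B[y-14:y+14,x-14:x+14]).mean() for x,y in((286,168),(338,206),(437,250),(170,231),(180,166))]])
```

```text
-32 6 47.7 34.5
-15 27 44.6 34.9
-10 18 46.5 37.7
15 27 46.2 38.5
10 18 47.0 36.8
-45 0 44.8 36.3
-20 0 45.9 36.1
30 5 45.9 36.5
drop 9.598134863644898
14.8 [0.58052866 0.06383912 0.14522   ] [-2.32311032 -1.55517809  8.16749156] 0.01760756958387781 [ 0.07  0.05  0.03  0.   -0.05 -0.1 ]
[49, 2, 2, 13, 17]
```

>>> step_arm --increments '[{"tx": 0, "ty": 0, "tz": -0.6, "ax": 0, "ay": 0, "az": 0, "claw": -1}, {"tx": 0, "ty": 0, "tz": 0, "ax": 0, "ay": 0, "az": 0, "claw": -1}, {"tx": 0, "ty": 0, "tz": 0, "ax": 0, "ay": 0, "az": 0, "claw": -1}, {"tx": 0, "ty": 0, "tz": 0, "ax": 0, "ay": 0, "az": 0, "claw": -1}, {"tx": 0, "ty": 0, "tz": 0, "ax": 0, "ay": 0, "az": 0, "claw": -1}, {"tx": 0, "ty": 0, "tz": 0, "ax": 0, "ay": 0, "az": 0, "claw": -1}]'

```text
time_s: 15.4
tcp_pos: [0.5805, 0.0638, 0.1447]
eef_rot: [-180.0, 0.0, -158.1]
contact_force: [-1.9, -1.6, 8.3]
gripper_width: 0.0175
```

```bash
python3 f.py s10
python3 - <<'E'
from h import *
b=load('s9');a=cap('top','t10')
i=cv2.imread('pics/s10.png')
cv2.imwrite('pics/g10.png',np.vstack([a['image'][100:300,60:540],cv2.resize(i[190:230,265:313],None,fx=10,fy=9,interpolation=cv2.INTER_CUBIC)]))
E
```

```text
15.6 [-1.5500e+00 -1.5600e+00  8.3200e+00  5.8051e+02  6.3810e+01  1.4464e+02
 -5.3000e-01  8.0000e-01  1.0000e-02]
```

View pics/g10.png

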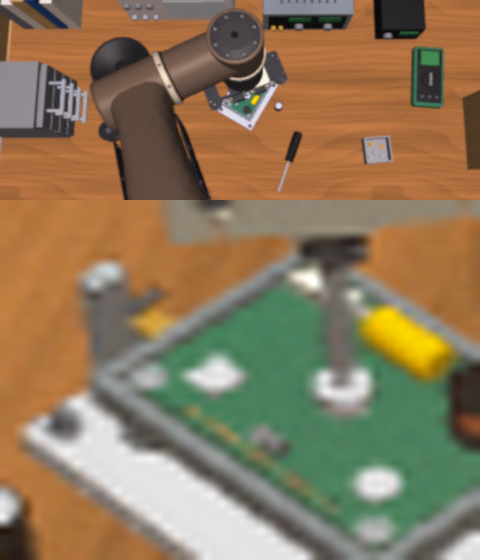

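The arm simply hides the speaker, spool and one can, and everything else is in place. The pointer is below the upper peg. The push is about 9.0 N including the probe's weight, which means a depth of about 11 mm, and it is steady. Handing in.

```bash
python3 -c "
from plant import r; print(r.close_job())"
```

```text
the job is handed in; nothing more can be done
None
```

The job is handed in with the arm still gripping the probe (60 N) and pressing the stud. I took the probe from its stand and touched the round pad, then the square pad, at about 2.5 N each. The close-ups showed the tip centred on each pad. I then set it on the stud and pressed the seat down.

**Last checks:** The arm was steady, pushing with about 9 N including the probe's weight. That matches about 11 mm on the given springs, as does the arm's own travel of about 11.4 mm after contact. The pointer shows just below the upper peg; the lower peg was not visible.

**Disagreement:** The depth camera gave a drop of about 9.6 mm just before the final 0.6 mm of press, with noisy readings. All three estimates lie between 7 and 15 mm.

**Bystanders:** The meter, tub, screwdriver and one can were seen in place, and the other can was in place in the side view. The speaker and spool were partly hidden by the arm in the last picture, but the arm passed well above them.

The job took about 15.7 s of robot time. One early batch of moves was refused for missing keys, and nothing moved then.

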